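Oil the drawer runners and put the set-up pieces away

TASK

Oil the runners of the open drawer: dip the brush tip well into the oil cup and dab the left runner with it, then dip again and dab the right runner. Put the machinist's set-up pieces that are lying out (V-block, parallel bar, collet, step block; two to four of them are there) side by side on the drawer's floor, stand the brush back upright between the prongs of its rack hanging by its collar, and slide the drawer fully shut. Keep the cup upright and leave the other things on the bench where they are.

Things in the scene. Friction and masses are not known exactly. Their poses are not given: they have to be found in the camera images.
- brush: upright round oil brush, 160 mm long, 70 g, hanging in the rack (tip 15 mm above the bench). Origin: centre of the stiff bristle tip; z runs up the handle. From the tip: bristles 14 mm thick to 30 mm, ferrule 16 mm thick to 60, wooden collar 32 mm in diameter 60 to 68, square wooden handle 16 x 16 mm (faces along its x and y) 68 to 160. Grip it about 125 mm above the tip.
- rack_seat (a point): place of the brush in the fixed blue rack: midway between two prongs, level with their tops, 75 mm above the bench. x runs along the prongs towards the rack's post. Prongs 12 mm wide, 22 mm apart, from 36 mm before to 42 mm behind this point, where the post begins (as high as the prongs). The collar rests on both prongs, so the tip is 60 mm below; up to 25 mm along the prongs will do.
- oil_cup: small open round aluminium cup, 50 mm tall, 60 mm outside and 52 mm inside diameter, loose, about 350 g. Origin: centre of its underside; inner floor 5 mm higher. A dip brings the brush tip at least 20 mm below the rim.
- chest_drawer0 (a joint): how far the drawer of the fixed grey chest is open, m: 0 fully shut (hard stop), 0.12 to 0.145 at the start. It shuts along the drawer's +x (away from the robot) against about 1 N friction and 4 N s/m damping, and stays where it is left. Chest 240 mm deep, 310 wide, 85 high, turned up to 6 degrees either way.
- chest_drawer0_handle (a point): middle of the drawer's handle bar, 47 mm above the bench, moves with the drawer. x points into the chest (shutting direction), y left along the bar. Bar 120 mm long, 11 mm thick, 35 mm before the front panel (15 mm thick, 304 wide, top 72 mm above the bench). It can be pushed from the robot's side with closed fingers pointing down.
- drawer_floor (a point): point on the drawer's floor in its open part, 22 mm above the bench, midway between the sides; moves with the drawer, axes as the handle's. The inside reaches from 52 mm before to 142 mm behind it and is 255 mm wide between the runners, whose tops are 45 mm above the floor. Pieces up to 48 mm high pass under the chest's top.
- runner_left_spot (a point): polished steel runner strip, 200 x 12 x 4 mm, along the top edge of the drawer's left side wall (+y as seen by the robot). This point: on its top face, midway across, 45 mm in front of the strip's middle, in the exposed part; moves with the drawer, 67 mm above the bench. A dab with the bristle tip anywhere on the exposed strip counts.
- runner_right_spot (a point): polished steel runner strip, 200 x 12 x 4 mm, along the top edge of the drawer's right side wall (-y as seen by the robot). This point: on its top face, midway across, 45 mm in front of the strip's middle, in the exposed part; moves with the drawer, 67 mm above the bench.
- vblock: steel V-block, 50 (x) x 34 (y) x 31 mm high, groove along x in its top; 250 g. Origin: centre of its underside, z up. It starts on the bench to the right of the chest, and may be absent.
- parallel: steel parallel bar, 70 (x) x 26 (y) x 26 mm high, with dark round holes; 280 g. Origin: centre of its underside, z up. It starts on the bench to the right of the chest, and may be absent.
- collet: upright steel collet, cylinder 32 mm in diameter, 34 mm high, dark slots; 150 g. Origin: centre of its underside, z up. It starts on the bench to the right of the chest, and may be absent.
- stepblock: steel step block, 48 (x) x 30 (y) x 36 mm high: three steps rising towards +x, 14, 26 and 36 mm high; 220 g. Origin: centre of its underside, z up. It starts on the bench to the right of the chest, and may be absent.
- wrench: bystander, to be left where it is: steel wrench 180 mm long, lying left of the drawer
- screwdriver: bystander, to be left where it is: black screwdriver 200 mm long, lying near the robot
- drill_chuck: bystander, to be left where it is: dark drill chuck 48 mm in diameter, 66 mm high, standing right of the chest
- spare_box: bystander, to be left where it is: cardboard box 60 x 80 x 35 mm, near the robot on the right
- oil_bottle: bystander, to be left where it is: red bottle 60 mm in diameter, 160 mm tall, far left
- oak_block: bystander, to be left where it is: dark oak block 90 x 50 x 40 mm, near the robot on the left

How it is judged:
On the way, in this order (a step that is already met when the one before it is completed fails the run):
1. dip the brush tip into the oil cup (horizontal distance between brush and oil_cup below 0.026 m and z of brush in the frame of oil_cup between 0 and 0.03 m and angle between oil_cup's own z axis and vertical below 0.2 rad), for 0.2 s.
2. dab the left runner with the brush tip (contact force between brush and runner_left above 0.3 N and z of brush in the frame of runner_left_spot between -0.006 and 0.008 m and y of brush in the frame of runner_left_spot between -0.016 and 0.016 m and angle between brush's own z axis and vertical below 0.6 rad), for 0.1 s.
3. dip the brush tip into the oil cup again (all of step 1), for 0.2 s.
4. dab the right runner with the brush tip (contact force between brush and runner_right above 0.3 N and z of brush in the frame of runner_right_spot between -0.006 and 0.008 m and y of brush in the frame of runner_right_spot between -0.016 and 0.016 m and angle between brush's own z axis and vertical below 0.6 rad), for 0.1 s.
At the end, for the whole second after the job is handed in: Every set-up piece that is present lies on the drawer's floor (its origin within 28 mm above the floor, so not stacked), the drawer is shut to within 6 mm, the brush hangs upright (within 0.2 rad) by its collar between the rack's prongs, and the cup stands upright on the bench (x of vblock in the frame of drawer_floor between -0.056 and 0.15 m and y of vblock in the frame of drawer_floor between -0.131 and 0.131 m and z of vblock in the frame of drawer_floor between -0.006 and 0.028 m and linear speed of each of vblock, parallel, collet, stepblock, brush below 0.02 m/s and x of parallel in the frame of drawer_floor between -0.056 and 0.15 m and y of parallel in the frame of drawer_floor between -0.131 and 0.131 m and z of parallel in the frame of drawer_floor between -0.006 and 0.028 m and x of collet in the frame of drawer_floor between -0.056 and 0.15 m and y of collet in the frame of drawer_floor between -0.131 and 0.131 m and z of collet in the frame of drawer_floor between -0.006 and 0.028 m and x of stepblock in the frame of drawer_floor between -0.056 and 0.15 m and y of stepblock in the frame of drawer_floor between -0.131 and 0.131 m and z of stepblock in the frame of drawer_floor between -0.006 and 0.028 m and value of joint chest_drawer0 below 0.006 m and z of brush in the frame of rack_seat between -0.068 and -0.052 m and x of brush in the frame of rack_seat between -0.04 and 0.03 m and y of brush in the frame of rack_seat between -0.014 and 0.014 m and angle between brush's own z axis and vertical below 0.2 rad and angle between oil_cup's own z axis and vertical below 0.1 rad and height (world z) of oil_cup below 0.01 m); the robot touches nothing.
It fails at once if the oil cup is tipped over (more than 0.6 rad) (angle between oil_cup's own z axis and vertical above 0.6 rad).
It fails at once if a bystander is moved by more than 50 mm (distance of any of wrench, screwdriver, drill_chuck, spare_box, oil_bottle, oak_block from where it was at the start of the episode above 0.05 m).
Of vblock, parallel, collet, stepblock only 2 to 4 are there at a start; the rules pass over those that are not, and their reading is None.
At some moment in a run one of vblock, parallel, collet, stepblock may be knocked a few centimetres aside while the robot is not near it.
It also fails if it takes over 210 s, if anything falls off the work surface, if the arm or the gripper's body presses on something with over 40 N, if the wrist force passes 120 N, or if a joint passes its speed limit or range.

ROBOT

A 7-joint arm with a two-finger parallel gripper is mounted at the origin on the work surface. World frame = base frame: x ahead of the robot, y to its left, z up, the work surface at z = 0. Lengths are in m, angles in rad, forces in N, time in s.
With the tool pointing down it reaches from about 0.4 to 0.75 m from the base axis. Payload 19.5 kg.
Tool frame: the origin (TCP) lies on the mounting face of the last link; the fingertips stand 173 mm ahead of it and the grasp point (between the pads) lies 155 mm ahead of it (arm.grasp_offset is the distance from the TCP to the grasp point, in m); z points along the fingers, y is the line along which they close (so a half turn about z gives the same grasp; the last joint's range is limited). The gripper opens to 85 mm and grips with 20 to 120 N. Pads are 22 mm wide; open, the fingers measure 114 mm over their backs; the gripper's body (76 mm by 85 mm) begins 54 mm behind the grasp point. The pads swing forward as they close: fully open they stand 13 mm farther back than shut.
Start: joints at [1.145, 0.707, -0.028, 1.485, 0.022, 0.951, -0.075], TCP at [0.215, -0.533, 0.405] pointing down, gripper open.
Joint ranges: [-2.71, 2.71], [-0.32, 2.16], [-1.57, 1.52], [0, 2.45], [-1.46, 4.6], [0, 2.02], [-2.83, 2.83]. Speed limits (rad/s): [1.89, 1.89, 2.57, 2.57, 3.01, 3.01, 3.01].

INTERFACE

Orientations are given as [roll, pitch, yaw] about the fixed x, y, z axes, in that order (R = Rz(yaw) Ry(pitch) Rx(roll)).
In Python, from rig import arm, imaging, probe_bus gives the robot as it stands (arm), with the cameras (imaging) and the readings (probe_bus).
- The arm moves only by the tool send_path, called after ">>>" by a JSON object that holds its "op" and its "data". Schema: {"type":"object","properties":{"motion":{"type":"array","items":{"type":"array","items":{"type":"array","items":{"type":"number"},"minItems":5,"maxItems":5},"minItems":1,"maxItems":20},"minItems":1,"maxItems":1},"grip_force":{"type":"number"},"only":{"type":"string"},"quiet":{"type":"boolean"},"lines":{"type":"string"}},"required":["motion"],"additionalProperties":false}. motion is a list that holds a single list of rows (three levels of brackets), with 1 to 20 rows, each of 5 numbers: dx, dy, dz in normalised numbers (1 is 1 m), then a turn about the tool's z in parts of the range, where 1.0 means 60 degrees, then the finger opening in m; each row shifts and turns the commanded pose from where the row before left it, along the tool's axes as they then stand; what a row does not reach is not made up. A row lasts 1/12 s, in which the tool goes at most 0.0417 m and 0.125 rad, less where a joint would pass 70% of its speed; a pose out of reach is approached as far as the arm can. The fingers move at their own pace and stop on an object; grip_force is the grip in N (left out, the last holds). Time passes only in rows, so rows that do not move let the fingers close. The tool returns the time, the measured TCP pose, the force, the opening and the grip force at its end. only (a regular expression) keeps the lines of the reply that match it, lines (a string "A,B") keeps lines A to B, and quiet returns only ok. A shift or turn number past 1, either way, is cut back to 1. Input that does not fit is refused with a message, and nothing moves.
- probe_bus.sense(): the state, without advancing time (a new reading comes with each control period).
- imaging.snapshot(name): name is "scene" or "top" or "wrist"; returns a dict with "image" (480x640x3 uint8, red, green, blue), "mtx" (3x3 intrinsics, pixels), "world_to_cam" (4x4, takes a point from world to camera coordinates). Camera axes: x right, y down, z forward; pixel columns grow to the right and rows downward; lengths in m; the calibration is good to about 2 mm. A picture is of the moment at which its call begins. There is no depth.
- arm.close_job(): hands the job in; it is judged then, once.
The state is a dict: "t": time; "qpos": joint angles; "qvel": joint speeds; "joint_torque": joint torques, N m; "tool_pos": TCP position; "orientation": TCP orientation; "ft_force": force on the tool from outside, world axes, zero at the start; "wrist_torque": the same for the moment, N m; "finger_gap": finger opening in m; "finger_force": force on a finger pad.
Only numpy, scipy, OpenCV 4.12 (cv2) and the standard library are available. Lean on these libraries where they do the work, as an engineer would, in place of code of your own. Each camera call takes 0.05 s, during which the arm holds its last target. There are 200 camera calls.

## Working session

There is one attempt and no reset: what is moved stays moved. The work goes in short steps, Python scripts to look and compute and a tool call to move; the robot and the scene stay as the last step left them, time stands still between calls to the robot, and variables do not carry over. Pictures are saved under pics/ and viewed, at most 14 in all, crops included, and the job is handed in when it is done.

```bash
ls; mkdir -p pics; python3 - <<'E'
from rig import arm, imaging, probe_bus
import cv2,json
import numpy as np
s=probe_bus.sense();print({k:np.round(v,3).tolist() if not isinstance(v,float) else v for k,v in s.items()},arm.grasp_offset)
for n in("scene","top"):
    d=imaging.snapshot(n);cv2.imwrite(f"pics/{n}0.png",d["image"][:,:,::-1]);np.savez(f"pics/{n}0.npz",**d)
    print(n,d["mtx"].round(1).tolist(),d["world_to_cam"].round(3).tolist())
E
```

```text
pics
rig.py
{'t': 0.0, 'qpos': [1.145, 0.707, -0.028, 1.485, 0.022, 0.951, -0.075], 'qvel': [-0.001, 0.0, 0.002, -0.003, -0.0, 0.0, -0.0], 'joint_torque': [0.001, -88.321, 1.235, -23.617, 0.017, 0.006, 0.0], 'tool_pos': [0.215, -0.533, 0.404], 'orientation': [-3.141, 0.0, 0.384], 'ft_force': [0.255, -0.198, 0.365], 'wrist_torque': [0.071, 0.07, -0.002], 'finger_force': 0.0, 'finger_gap': 0.08515610889392347} 0.1547
scene [[435.9, 0.0, 314.7], [0.0, 435.9, 234.5], [0.0, 0.0, 1.0]] [[-0.569, 0.822, -0.003, 0.302], [0.531, 0.365, -0.765, -0.253], [-0.628, -0.437, -0.644, 1.379], [0.0, 0.0, 0.0, 1.0]]
top [[558.8, 0.0, 310.4], [0.0, 558.8, 247.5], [0.0, 0.0, 1.0]] [[0.023, -1.0, 0.013, -0.0], [-0.982, -0.025, -0.187, 0.565], [0.187, -0.008, -0.982, 1.19], [0.0, 0.0, 0.0, 1.0]]
```

View pics/top0.png

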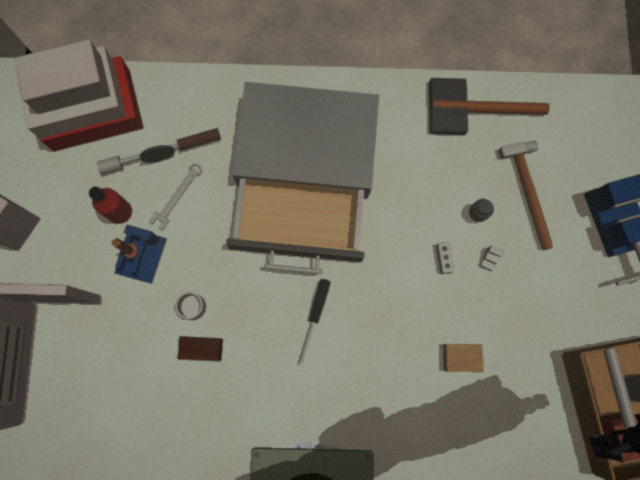

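View pics/scene0.png

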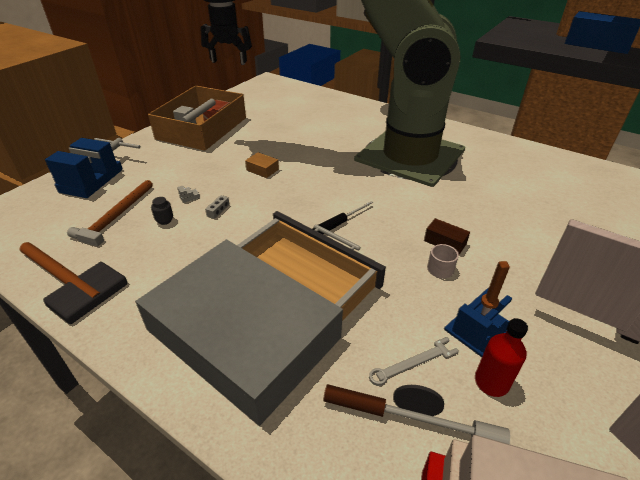

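The top view shows the chest with its drawer open at (300,215), brush in the blue rack at (130,250), cup at (190,305), parallel at (445,258) and another piece at (491,258). I'll enlarge those areas.

```bash
cat > h.py <<'E'
import numpy as np,cv2
from rig import arm, imaging, probe_bus
def load(n): return dict(np.load(f"pics/{n}.npz"))
def snap(n,name):
    d=imaging.snapshot(n);cv2.imwrite(f"pics/{name}.png",d["image"][:,:,::-1]);np.savez(f"pics/{name}.npz",**d);return d
def px(d,u,v,z):
    """pixel -> world point at height z"""
    W=d["world_to_cam"];R,t=W[:3,:3],W[:3,3]
    r=R.T@np.linalg.solve(d["mtx"],[u,v,1]);c=-R.T@t
    return c+r*(z-c[2])/r[2]
def proj(d,p):
    q=d["mtx"]@(d["world_to_cam"]@np.r_[p,1])[:3];return q[:2]/q[2]
def crop(d,u,v,w,h,s):
    return cv2.resize(d["image"][v:v+h,u:u+w,::-1],None,fx=s,fy=s,interpolation=cv2.INTER_CUBIC)
def st():
    s=probe_bus.sense();print("t",round(s["t"],2),"pos",s["tool_pos"].round(4) if hasattr(s["tool_pos"],'round') else s["tool_pos"],"rpy",np.round(s["orientation"],3),"F",np.round(s["ft_force"],1),"gap",round(s["finger_gap"],4));return s
def rel(x,y,z,yaw=None):
    """tool-axis shift to bring TCP to x,y,z; tool turn to yaw of tool x axis"""
    s=probe_bus.sense();r,p,w=s["orientation"]
    from scipy.spatial.transform import Rotation as Ro
    R=Ro.from_euler("xyz",[r,p,w]).as_matrix()
    d=R.T@(np.array([x,y,z])-s["tool_pos"])
    print("tool d",d.round(4),"turn",None if yaw is None else np.round(w-yaw,3))
E
python3 - <<'E'
from h import *
d=load("top0")
a=crop(d,100,215,130,115,5);cv2.imwrite("pics/a.png",a)
b=crop(d,425,195,100,80,7);cv2.imwrite("pics/b.png",b)
c=crop(d,220,165,160,120,5);cv2.imwrite("pics/c.png",c)
E
```

```text
(no output)
```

View pics/a.png

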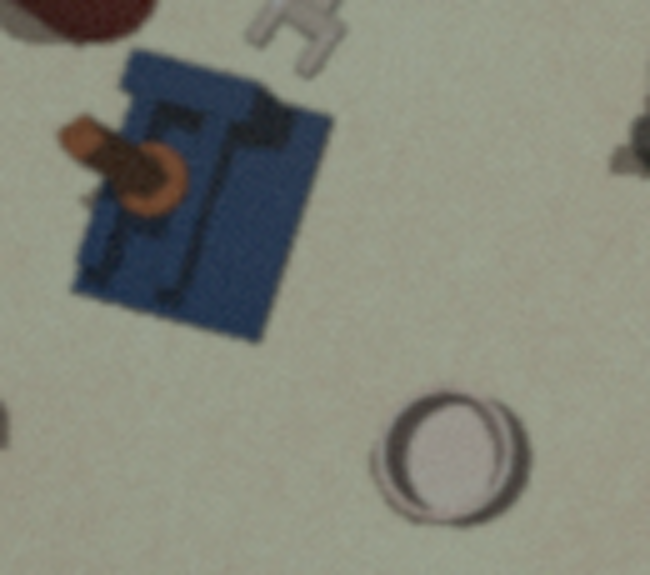

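View pics/b.png

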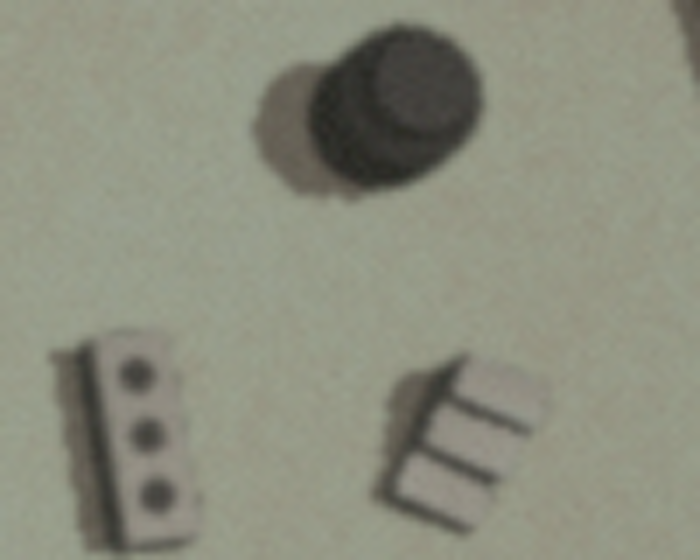

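View pics/c.png

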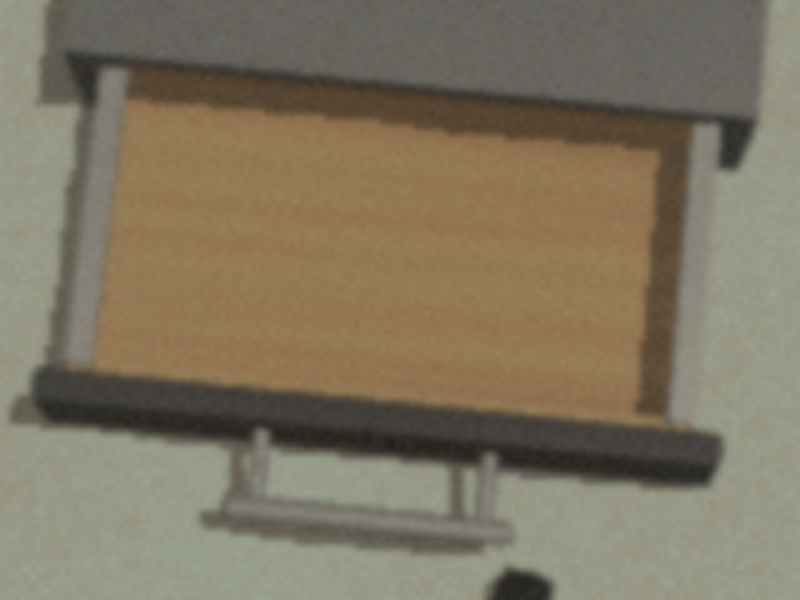

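```bash
python3 - <<'E'
from h import *
d=load("top0");W=d["world_to_cam"];print("cam",(-W[:3,:3].T@W[:3,3]).round(3))
A=lambda u,v,z:px(d,100+u/5,215+v/5,z)
B=lambda u,v,z:px(d,425+u/7,195+v/7,z)
C=lambda u,v,z:px(d,220+u/5,165+v/5,z)
for n,p in dict(collar=A(152,180,.083),handletop=A(80,138,.175),cupin=A(455,455,.02),rim=A(450,457,.05),
 baseR0=A(260,342,.0),baseR1=A(332,118,.0), gap0=A(170,300,.075),gap1=A(215,150,.075),pl0=A(90,280,.075),pl1=A(160,120,.075),
 parTL=B(95,335,.026),parTR=B(165,330,.026),parBL=B(122,548,.026),parBR=B(195,542,.026),h1=B(137,375,.026),h2=B(157,495,.026),
 sTL=B(465,357,.036),sTR=B(548,395,.036),sBL=B(398,490,.014),sBR=B(468,530,.014), 
 lt=C(112,70,.067),lb=C(79,362,.067),rt=C(705,125,.067),rb=C(680,422,.067),
 hl=C(222,508,.05),hr=C(512,532,.05),fl=C(40,370,.072),fr=C(720,437,.072),fl2=C(40,395,.072),ful=C(35,412,.0),chl=C(66,55,.085),chr=C(757,120,.085),driver=C(520,575,.02)).items(): print(n,p.round(4))
E
```

```text
cam [0.333 0.024 1.274]
collar [0.5415 0.4021 0.083 ]
handletop [0.5417 0.403  0.175 ]
cupin [0.4313 0.277  0.02  ]
rim [0.428 0.273 0.05 ]
baseR0 [0.4822 0.3731 0.    ]
baseR1 [0.5874 0.3478 0.    ]
gap0 [0.4906 0.3926 0.075 ]
gap1 [0.5569 0.3785 0.075 ]
pl0 [0.4984 0.4277 0.075 ]
pl1 [0.5696 0.4034 0.075 ]
parTL [ 0.5883 -0.2791  0.026 ]
parTR [ 0.5906 -0.302   0.026 ]
parBL [ 0.5184 -0.2865  0.026 ]
parBR [ 0.5209 -0.3101  0.026 ]
h1 [ 0.5754 -0.2925  0.026 ]
h2 [ 0.536  -0.2982  0.026 ]
sTL [ 0.5821 -0.3966  0.036 ]
sTR [ 0.5703 -0.4231  0.036 ]
sBL [ 0.5416 -0.3804  0.014 ]
sBR [ 0.5289 -0.4029  0.014 ]
lt [0.715  0.1702 0.067 ]
lb [0.5806 0.1786 0.067 ]
rt [ 0.6966 -0.0968  0.067 ]
rb [ 0.5606 -0.0867  0.067 ]
hl [0.5198 0.1144 0.05  ]
hr [ 0.5123 -0.0142  0.05  ]
fl [0.5756 0.1948 0.072 ]
fr [ 0.5534 -0.1038  0.072 ]
fl2 [0.5644 0.1942 0.072 ]
ful [0.5702 0.2064 0.    ]
chl [0.7157 0.1887 0.085 ]
chr [ 0.6941 -0.1181  0.085 ]
driver [ 0.4972 -0.0192  0.02  ]
```

The pieces present are the parallel, around (0.555,-0.294), and a step block, around (0.556,-0.401). The drawer axis points at yaw ≈ -0.071. I'll move over to the brush, looking with the wrist camera on the way.

The manual's scale: turns go in shares of 60 degrees. Converting my numbers, 0.096 rad / 1.0472 = 0.0917.

>>> {"op": "send_path", "data": {"motion": [[[0,0,0,0.0917,0.085],[0,0,0,0.0917,0.085],[0,0,0,0.0917,0.085],[0,0,0,0.0917,0.085],[0.026,-0.03,0,0,0.085],[0.026,-0.03,0,0,0.085],[0.026,-0.03,0,0,0.085],[0.026,-0.03,0,0,0.085],[0.026,-0.03,0,0,0.085],[0.026,-0.03,0,0,0.085],[0.026,-0.03,0,0,0.085],[0.026,-0.03,0,0,0.085],[0.026,-0.03,0,0,0.085],[0.026,-0.03,0,0,0.085],[0.026,-0.03,0,0,0.085]]]}}

```text
t: 1.35
tool_pos: [0.5024, -0.2014, 0.4046]
orientation: [-3.141, 0.0, -0.0]
ft_force: [1.3, -0.6, -0.6]
finger_gap: 0.0847
finger_force: 0.0
```

>>> {"op": "send_path", "data": {"motion": [[[0,-0.037,0,0,0.085],[0,-0.037,0,0,0.085],[0,-0.037,0,0,0.085],[0,-0.037,0,0,0.085],[0,-0.037,0,0,0.085],[0,-0.037,0,0,0.085],[0,-0.037,0,0,0.085],[0,-0.037,0,0,0.085],[0,-0.037,0,0,0.085],[0,-0.037,0,0,0.085],[0,-0.037,0,0,0.085],[0,-0.037,0,0,0.085],[0,-0.037,0,0,0.085],[0,-0.037,0,0,0.085],[0,0,0,0,0.085],[0,0,0,0,0.085]]]}}

```text
t: 2.68
tool_pos: [0.5009, 0.3165, 0.404]
orientation: [3.141, 0.001, 0.003]
ft_force: [0.7, -1.5, 0.3]
finger_gap: 0.0848
finger_force: 0.0
```

```bash
python3 -c "
from h import *
st();snap('wrist','w1')"
```

```text
t 2.68 pos [0.5009 0.3165 0.404 ] rpy [3.141e+00 1.000e-03 3.000e-03] F [ 0.7 -1.5  0.3] gap 0.0848
```

View pics/w1.png

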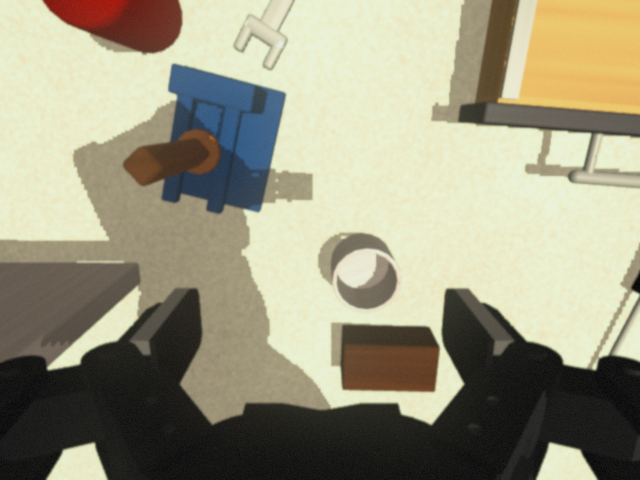

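The wrist view shows the brush handle top at about (142,167), the collar at (203,150), and the cup rim centred at (366,279). I'll enlarge the brush.

```bash
python3 -c "
from h import *
d=load('w1');a=crop(d,110,55,190,160,4);cv2.imwrite('pics/d.png',a)
for u,v,z in((142,167,.175),(203,150,.083),(366,279,.05),(332,280,.05),(400,280,.05),(366,248,.05),(366,312,.05)):print(px(d,u,v,z).round(4))"
```

```text
[0.5445 0.4027 0.175 ]
[0.5461 0.3987 0.083 ]
[0.4352 0.2765 0.05  ]
[0.4342 0.3056 0.05  ]
[0.4343 0.2473 0.05  ]
[0.463  0.2774 0.05  ]
[0.4042 0.2756 0.05  ]
```

View pics/d.png

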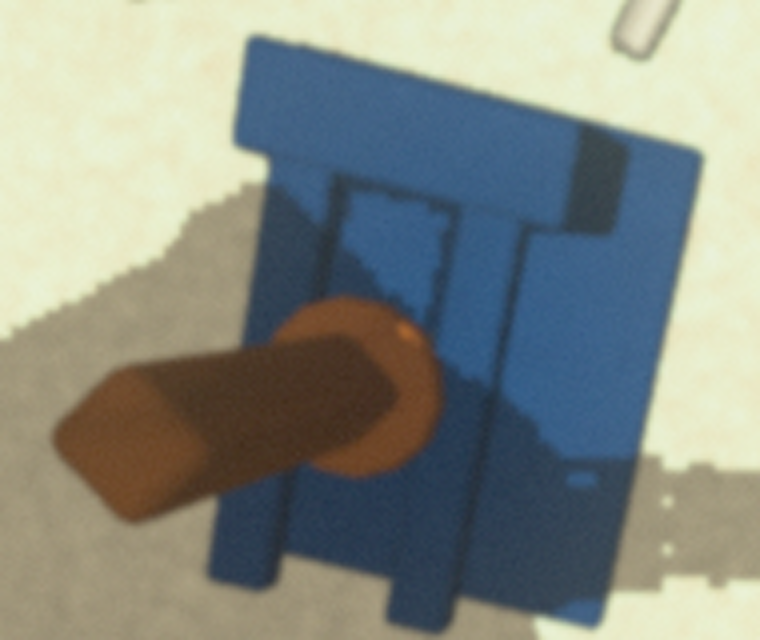

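```bash
python3 -c "
from h import *
d=load('w1')
q=lambda u,v,z:px(d,110+u/4,55+v/4,z)
c=np.array([q(*p,.175)[:2] for p in((55,435),(125,365),(208,445),(132,522))]);print(c.round(4),c.mean(0).round(4))
for i in range(4):
  e=c[(i+1)%4]-c[i];print(np.hypot(*e).round(4),np.degrees(np.arctan2(e[1],e[0])).round(1))
a=(q(243,585,.075)+q(420,630,.075))/2;b=(q(300,170,.075)+q(487,217,.075))/2;print(a.round(4),b.round(4),np.arctan2(*(b-a)[1::-1]).round(3),np.linalg.norm(b-a))
print(q(357,387,.083).round(4), q(230,105,.075),q(575,195,.075))
for u,v in((110,30),(185,30),(150,45)):print(px(d,u,v,.0).round(3),px(d,u,v,.1).round(3))
t=load('top0');print(px(t,98,193,.16).round(3))"
```

```text
[[0.5461 0.4114]
 [0.5545 0.4019]
 [0.5449 0.3929]
 [0.5354 0.4032]] [0.5452 0.4024]
0.0126 -48.4
0.0132 -136.6
0.014 132.6
0.0134 37.5
[0.5033 0.4117 0.075 ] [0.5779 0.3948 0.075 ] -0.223 0.07648842721656991
[0.5449 0.4015 0.083 ] [0.59259216 0.42226588 0.075     ] [0.57775355 0.36285402 0.075     ]
[0.64  0.494 0.   ] [0.62  0.446 0.1  ]
[0.64 0.43 0.  ] [0.62 0.4  0.1 ]
[0.628 0.461 0.   ] [0.612 0.422 0.1  ]
[0.647 0.454 0.16 ]
```

Scaled: 0.12 rad / 1.0472 = 0.1146.

>>> {"op": "send_path", "data": {"motion": [[[0.0142,-0.0285,0,0,0.05],[0.0142,-0.0285,0,0,0.05],[0.0142,-0.0285,0,0,0.05],[0,0,0,0.1146,0.05],[0,0,0,0.1146,0.05],[0,0,0,0.1146,0.05],[0,0,0,0.1146,0.05],[0,0,0,0.1146,0.05],[0,0,0,0.1146,0.05],[0,0,0,0.1146,0.05],[0,0,0,0,0.05],[0,0,0,0,0.05],[0,0,0,0,0.05]]]}}

```text
t: 3.82
tool_pos: [0.5444, 0.3996, 0.4048]
orientation: [3.141, -0.0, -0.837]
ft_force: [0.4, -0.5, -0.0]
finger_gap: 0.05
finger_force: 0.0
```

```bash
python3 -c "
from h import *
st();snap('wrist','w2');snap('scene','s2');rel(.5435,.402,.295,-.84)
a=crop(load('w2'),120,160,400,320,1);b=crop(load('s2'),400,160,200,160,2)
cv2.imwrite('pics/e.png',np.hstack([a,b]))"
```

```text
t 3.82 pos [0.5444 0.3996 0.4048] rpy [ 3.141 -0.    -0.837] F [ 0.4 -0.5 -0. ] gap 0.05
tool d [-0.0021 -0.0008  0.1098] turn 0.002
```

View pics/e.png

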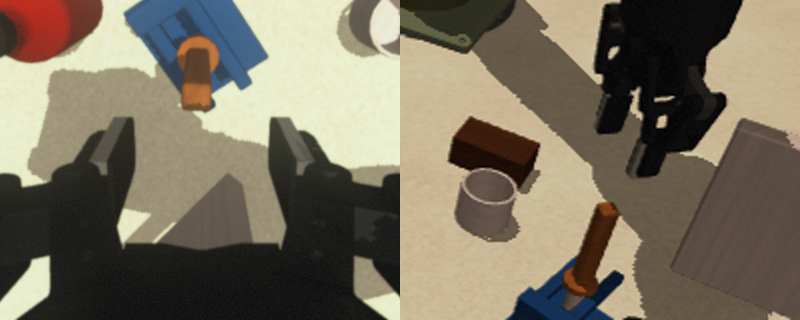

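Wrist crop: the handle top sits at about pixel (317,262) and its faces line up with the fingers.

```bash
python3 -c "
from h import *
d=load('w2');print(px(d,317,262,.175).round(4),px(d,319,212,.083).round(4)); W=d['world_to_cam'];print((-W[:3,:3].T@W[:3,3]).round(3),W[2,:3].round(3))
s=load('s2');print('tipmid proj',proj(s,[.5444,.3996,.23]),'brush top',proj(s,[.5444,.4,.175]))
t=load('top0');print(proj(t,[.545,.402,.175]),proj(t,[.545,.402,.083]))
print(proj(d,[.5444,.3996,.25]))"
```

```text
[0.5429 0.4046 0.175 ] [0.5465 0.3998 0.083 ]
[0.589 0.35  0.374] [-0.172  0.191 -0.966]
tipmid proj [509.99004522 238.21642183] brush top [501.10095127 262.57100493]
[116.63126537 240.98153494] [130.60306792 249.41347139]
[321.17134468 323.68678265]
```

>>> {"op": "send_path", "data": {"motion": [[[-0.001,-0.001,0.0275,0,0.05],[0,-0.001,0.0275,0,0.05],[0,0,0.0275,0,0.05],[0,0,0.0265,0,0.05],[0,0,0,0,0.05],[0,0,0,0,0],[0,0,0,0,0],[0,0,0,0,0],[0,0,0,0,0],[0,0,0,0,0],[0,0,0,0,0]]], "grip_force": 60}}

```text
t: 4.83
tool_pos: [0.5453, 0.4024, 0.2979]
orientation: [-3.139, -0.0, -0.84]
ft_force: [-0.6, -0.4, 7.4]
finger_gap: 0.0156
finger_force: 58.3
```

>>> {"op": "send_path", "data": {"motion": [[[0,0,-0.02,0,0],[0,0,-0.03,0,0],[0,0,-0.03,0,0],[0,0,0,0,0],[0.0038,0.0336,0,0,0],[0.0038,0.0336,0,0,0],[0.0038,0.0336,0,0,0],[0.0038,0.0336,0,0,0],[0.0038,0.0336,0,0,0],[0,0,0,0,0],[0,0,0,0,0]]]}}

```text
t: 5.75
tool_pos: [0.4333, 0.2767, 0.3772]
orientation: [-3.14, 0.001, -0.841]
ft_force: [0.4, 1.1, -0.0]
finger_gap: 0.0154
finger_force: 58.9
```

```bash
python3 -c "
from h import *
rel(.433,.276,.298)"
```

```text
tool d [0.0004 0.0008 0.0792] turn None
```

>>> {"op": "send_path", "data": {"motion": [[[0,0,0.025,0,0],[0,0,0.025,0,0],[0,0,0.014,0,0],[0,0,0.014,0,0],[0,0,0,0,0],[0,0,0,0,0],[0,0,0,0,0],[0,0,0,0,0]]]}}

```text
t: 6.42
tool_pos: [0.434, 0.2777, 0.2987]
orientation: [-3.14, -0.0, -0.84]
ft_force: [-0.1, -0.2, -1.2]
finger_gap: 0.0149
finger_force: 58.8
```

```bash
python3 -c "
from h import *
snap('scene','s3');a=crop(load('s3'),400,180,150,120,4);cv2.imwrite('pics/f.png',a)"
```

```text
(no output)
```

View pics/f.png

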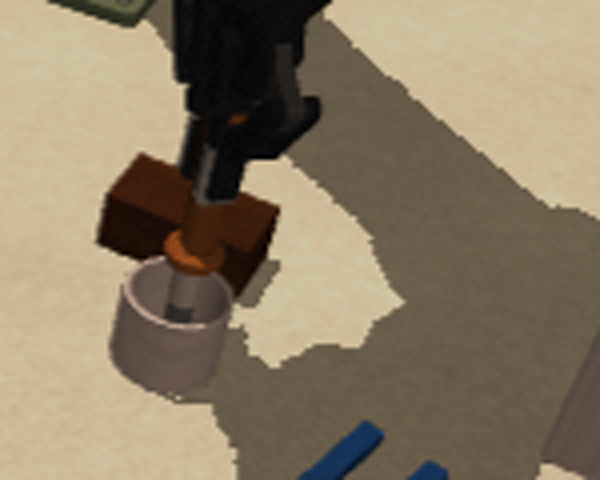

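The brush tip is inside the cup and the cup is upright. Next is the left runner.

>>> {"op": "send_path", "data": {"motion": [[[0,0,-0.025,0,0],[0,0,-0.035,0,0],[0,0,-0.04,0,0],[0,0,0,0,0],[0.0348,-0.0134,0,0,0],[0.0348,-0.0134,0,0,0],[0.0348,-0.0134,0,0,0],[0.0348,-0.0134,0,0,0],[0.0348,-0.0134,0,0,0],[0.0348,-0.0134,0,0,0],[0,0,0,0,0],[0,0,0,0,0],[0,0,0.02,0,0],[0,0,0.018,0,0],[0,0,0,0,0]]]}}

```text
t: 7.72
tool_pos: [0.6318, 0.1765, 0.3573]
orientation: [3.139, 0.003, -0.839]
ft_force: [-0.6, -1.2, 0.1]
finger_gap: 0.0154
finger_force: 59.0
```

```bash
python3 -c "
from h import *
rel(.632,.1753,.350);snap('scene','s4')"
```

```text
tool d [0.0011 0.0006 0.0073] turn None
```

>>> {"op": "send_path", "data": {"motion": [[[0.001,0.0006,0.004,0,0],[0,0,0.002,0,0],[0,0,0.002,0,0],[0,0,0,0,0]]]}}

```text
t: 8.1
tool_pos: [0.6331, 0.1745, 0.352]
orientation: [-3.141, 0.0, -0.84]
ft_force: [-1.2, -0.3, -0.1]
finger_gap: 0.0152
finger_force: 59.0
```

>>> {"op": "send_path", "data": {"motion": [[[0,0,0.002,0,0],[0,0,0.001,0,0],[0,0,0,0,0]]]}}

```text
t: 8.35
tool_pos: [0.6334, 0.1743, 0.3498]
orientation: [-3.14, -0.001, -0.84]
ft_force: [-0.8, 0.3, 9.9]
finger_gap: 0.0154
finger_force: 60.4
```

```bash
python3 -c "
from h import *
snap('scene','s4');a=crop(load('s4'),320,200,120,90,4);cv2.imwrite('pics/g.png',a)"
```

```text
(no output)
```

View pics/g.png

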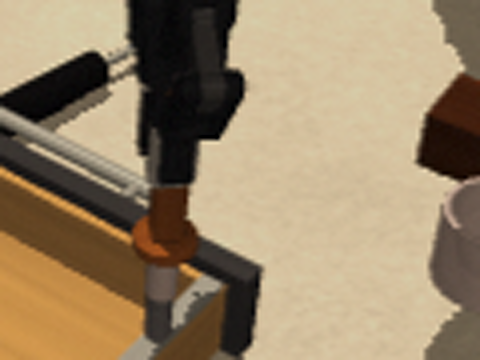

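The bristle tip sits on the left runner with about 10 N at the expected height. I'll hold briefly, then dip again.

>>> {"op": "send_path", "data": {"motion": [[[0,0,0,0,0],[0,0,0,0,0],[0,0,-0.02,0,0],[0,0,-0.032,0,0],[-0.0349,0.0134,0,0,0],[-0.0349,0.0134,0,0,0],[-0.0349,0.0134,0,0,0],[-0.0349,0.0134,0,0,0],[-0.0349,0.0134,0,0,0],[-0.0349,0.0134,0,0,0],[0,0,0,0,0],[0,0,0,0,0]]]}}

```text
t: 9.4
tool_pos: [0.4323, 0.2779, 0.4012]
orientation: [-3.141, 0.001, -0.837]
ft_force: [1.2, -0.6, 0.1]
finger_gap: 0.0152
finger_force: 59.1
```

```bash
python3 -c "
from h import *
rel(.434,.277,.298)"
```

```text
tool d [ 0.0018 -0.0006  0.1032] turn None
```

>>> {"op": "send_path", "data": {"motion": [[[0.0018,0,0.03,0,0],[0,0,0.03,0,0],[0,0,0.022,0,0],[0,0,0.021,0,0],[0,0,0,0,0],[0,0,0,0,0],[0,0,0,0,0],[0,0,0,0,0],[0,0,0,0,0]]]}}

```text
t: 10.15
tool_pos: [0.4349, 0.2754, 0.2988]
orientation: [-3.14, -0.0, -0.84]
ft_force: [0.6, -0.2, -1.1]
finger_gap: 0.0151
finger_force: 59.0
```

>>> {"op": "send_path", "data": {"motion": [[[0,0,-0.03,0,0],[0,0,-0.035,0,0],[0,0,-0.035,0,0],[0.0362,0.0097,0,0,0],[0.0362,0.0097,0,0,0],[0.0362,0.0097,0,0,0],[0.0362,0.0097,0,0,0],[0.0362,0.0097,0,0,0],[0.0362,0.0097,0,0,0],[0.0362,0.0097,0,0,0],[0.0362,0.0097,0,0,0],[0.0362,0.0097,0,0,0],[0.0362,0.0097,0,0,0],[0.0362,0.0097,0,0,0],[0,0,0,0,0],[0,0,0.02,0,0],[0,0,0.015,0,0],[0,0,0,0,0]]]}}

```text
t: 11.65
tool_pos: [0.6205, -0.0922, 0.3608]
orientation: [3.14, 0.003, -0.841]
ft_force: [-0.5, 0.3, -1.2]
finger_gap: 0.0153
finger_force: 59.0
```

```bash
python3 -c "
from h import *
rel(.62,-.0908,.350)"
```

```text
tool d [-0.0014 -0.0006  0.0108] turn None
```

>>> {"op": "send_path", "data": {"motion": [[[-0.001,-0.0006,0.006,0,0],[0,0,0.002,0,0],[0,0,0.002,0,0],[0,0,0.002,0,0],[0,0,0.001,0,0],[0,0,0,0,0]]]}}

```text
t: 12.15
tool_pos: [0.6208, -0.0913, 0.35]
orientation: [-3.141, -0.0, -0.84]
ft_force: [0.2, 0.0, 0.1]
finger_gap: 0.0155
finger_force: 59.2
```

>>> {"op": "send_path", "data": {"motion": [[[0,0,0,0,0],[0,0,0,0,0]]]}}

```text
t: 12.32
tool_pos: [0.6208, -0.0913, 0.3499]
orientation: [-3.141, -0.0, -0.84]
ft_force: [-0.2, 0.4, 0.8]
finger_gap: 0.0151
finger_force: 59.3
```

```bash
python3 -c "
from h import *
snap('scene','s5');a=crop(load('s5'),200,180,140,110,4);cv2.imwrite('pics/g2.png',a)"
```

```text
(no output)
```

View pics/g2.png

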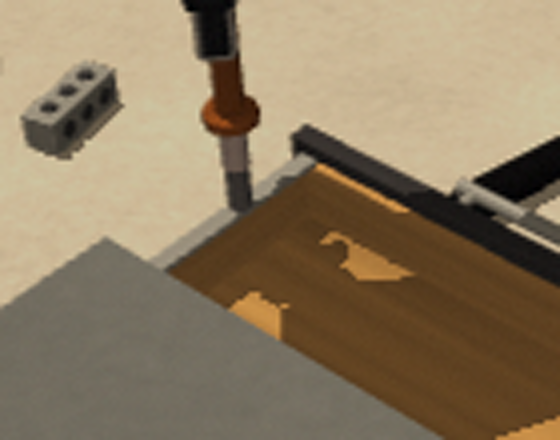

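The tip is over the right runner but barely touching, so I'll press on a bit.

>>> {"op": "send_path", "data": {"motion": [[[0,0,0.0012,0,0],[0,0,0,0,0],[0,0,0,0,0]]]}}

```text
t: 12.62
tool_pos: [0.621, -0.0914, 0.3498]
orientation: [-3.14, -0.002, -0.84]
ft_force: [-0.5, 0.3, 16.7]
finger_gap: 0.0153
finger_force: 61.2
```

>>> {"op": "send_path", "data": {"motion": [[[0,0,0.001,0,0],[0,0,0,0,0],[0,0,0,0,0]]]}}

```text
t: 12.87
tool_pos: [0.6213, -0.0915, 0.3497]
orientation: [-3.139, -0.003, -0.84]
ft_force: [-0.3, 1.0, 25.6]
finger_gap: 0.0152
finger_force: 62.5
```

>>> {"op": "send_path", "data": {"motion": [[[0,0,-0.02,0,0],[0,0,-0.034,0,0],[-0.0322,-0.021,0,0,0],[-0.0322,-0.021,0,0,0],[-0.0322,-0.021,0,0,0],[-0.0322,-0.021,0,0,0],[-0.0322,-0.021,0,0,0],[-0.0322,-0.021,0,0,0],[-0.0322,-0.021,0,0,0],[-0.0322,-0.021,0,0,0],[-0.0322,-0.021,0,0,0],[-0.0322,-0.021,0,0,0],[-0.0322,-0.021,0,0,0],[-0.0322,-0.021,0,0,0],[-0.0322,-0.021,0,0,0],[0,0,0,0,0],[0,0,0,0,0],[0,0,0,0,0]]]}}

```text
t: 14.37
tool_pos: [0.5449, 0.4022, 0.4014]
orientation: [3.141, -0.0, -0.841]
ft_force: [1.0, -0.8, -0.9]
finger_gap: 0.0154
finger_force: 59.0
```

```bash
python3 -c "
from h import *
rel(.545,.4022,.298,-.84);snap('scene','s6')"
```

```text
tool d [ 0.000e+00 -1.000e-04  1.034e-01] turn -0.001
```

>>> {"op": "send_path", "data": {"motion": [[[0,0,0.02,0,0],[0,0,0.02,0,0],[0,0,0.02,0,0],[0,0,0.02,0,0],[0,0,0.015,0,0],[0,0,0.005,0,0],[0,0,0,0,0],[0,0,0,0,0]]]}}

```text
t: 15.08
tool_pos: [0.5452, 0.4022, 0.3025]
orientation: [-3.141, -0.0, -0.841]
ft_force: [1.6, -0.3, -0.5]
finger_gap: 0.0155
finger_force: 59.1
```

>>> {"op": "send_path", "data": {"motion": [[[0,0,0.002,0,0],[0,0,0.001,0,0],[0,0,0,0,0]]]}}

```text
t: 15.33
tool_pos: [0.5448, 0.4027, 0.299]
orientation: [-3.141, 0.0, -0.84]
ft_force: [-0.5, 0.3, -0.6]
finger_gap: 0.0156
finger_force: 59.1
```

>>> {"op": "send_path", "data": {"motion": [[[0,0,0.001,0,0],[0,0,0.001,0,0],[0,0,0,0,0],[0,0,0,0,0.05],[0,0,0,0,0.05],[0,0,0,0,0.05],[0,0,0,0,0.05],[0,0,0,0,0.05],[0,0,-0.02,0,0.05],[0,0,-0.03,0,0.05],[0,0,-0.035,0,0.05],[0,0,-0.035,0,0.05],[0,0,0,0,0.05]]]}}

```text
t: 16.42
tool_pos: [0.5451, 0.4025, 0.4232]
orientation: [-3.134, -0.002, -0.84]
ft_force: [0.5, 0.8, -0.6]
finger_gap: 0.0502
finger_force: 0.0
```

```bash
python3 -c "
from h import *
d=snap('scene','s7');t=snap('top','t7');a=crop(d,400,200,160,140,4);b=crop(t,420,220,80,70,2);c=np.zeros((560,160,3),np.uint8);c[:140]=b;cv2.imwrite('pics/i.png',np.hstack([a,c]))"
```

```text
(no output)
```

View pics/i.png

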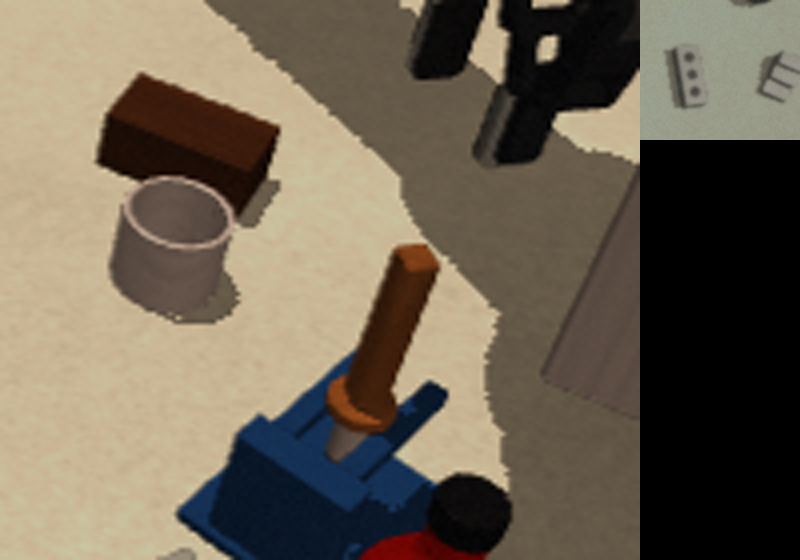

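The brush hangs by its collar between the prongs and the cup is upright. Now the pieces.

Scaled: -0.12 rad / 1.0472 = -0.1146.

>>> {"op": "send_path", "data": {"motion": [[[0,0,0,-0.1146,0.06],[0,0,0,-0.1146,0.06],[0,0,0,-0.1146,0.06],[0,0,0,-0.1146,0.06],[0,0,0,-0.1146,0.06],[0,0,0,-0.1146,0.06],[0,0,0,-0.1146,0.06],[0,0,0,0,0.06]]]}}

```text
t: 17.18
tool_pos: [0.5448, 0.4025, 0.4154]
orientation: [3.141, 0.002, 0.006]
ft_force: [-0.4, 0.2, -0.0]
finger_gap: 0.06
finger_force: 0.0
```

>>> {"op": "send_path", "data": {"motion": [[[-0.0027,0.0375,0,0,0.06],[-0.0027,0.0375,0,0,0.06],[-0.0027,0.0375,0,0,0.06],[-0.0027,0.0375,0,0,0.06],[-0.0027,0.0375,0,0,0.06],[-0.0027,0.0375,0,0,0.06],[-0.0027,0.0375,0,0,0.06],[-0.0027,0.0375,0,0,0.06],[-0.0027,0.0375,0,0,0.06],[-0.0027,0.0375,0,0,0.06],[-0.0027,0.0375,0,0,0.06],[-0.0027,0.0375,0,0,0.06],[-0.0027,0.0375,0,0,0.06],[-0.0027,0.0375,0,0,0.06],[-0.0027,0.0375,0,0,0.06],[-0.0027,0.0375,0,0,0.06],[-0.0027,0.0375,0,0,0.06],[-0.0027,0.0375,0,0,0.06],[-0.0027,0.0375,0,0,0.06],[-0.0027,0.0375,0,0,0.06]]]}}

```text
t: 18.85
tool_pos: [0.49, -0.3491, 0.4157]
orientation: [-3.141, 0.001, -0.005]
ft_force: [1.6, 0.3, 0.2]
finger_gap: 0.06
finger_force: 0.0
```

>>> {"op": "send_path", "data": {"motion": [[[0,0,0,0,0.06],[0,0,0,0,0.06]]]}}

```text
t: 19.02
tool_pos: [0.4897, -0.349, 0.4153]
orientation: [-3.141, 0.002, -0.007]
ft_force: [0.5, 0.9, -0.7]
finger_gap: 0.0599
finger_force: 0.0
```

```bash
python3 -c "
from h import *
st();d=snap('wrist','w8');t=snap('top','t8')
for p in((.5546,-.2944,.026),(.556,-.401,.02)):
  print(proj(d,p).round(0));
a=t['image'][235:285,430:520].astype(int)-load('top0')['image'][235:285,430:520].astype(int);print('diff',np.abs(a).mean(),np.abs(a).max())
u,v=proj(d,(.5555,-.348,.02)).astype(int);print(u,v)
u0=max(0,min(440,u-100));v0=max(0,min(330,v-75));print('crop',u0,v0)
cv2.imwrite('pics/j.png',crop(d,u0,v0,200,150,4))"
```

```text
t 19.02 pos [ 0.4897 -0.349   0.4153] rpy [-3.141e+00  2.000e-03 -7.000e-03] F [ 0.5  0.9 -0.7] gap 0.0599
[256. 121.]
[379. 119.]
diff 33.21903703703704 127
318 119
crop 218 44
```

View pics/j.png

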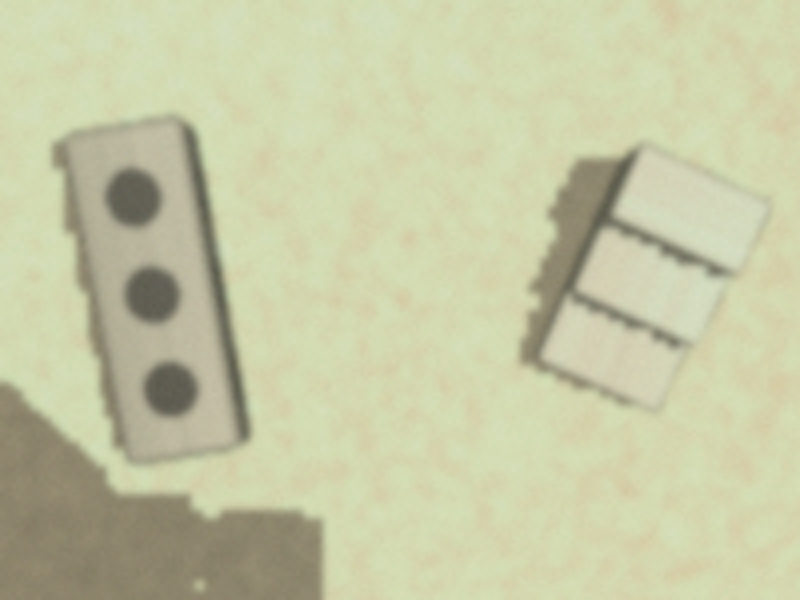

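The wrist crop shows the parallel bar's top corners and the step block, whose tallest step is at the upper end at about (690,205).

```bash
python3 -c "
from h import *
d=load('w8');q=lambda u,v,z:px(d,218+u/4,44+v/4,z)
p=np.array([q(u,v,.026) for u,v in((65,140),(180,115),(242,438),(132,463))]);print(p.round(4),p.mean(0).round(4))
e=p[0]+p[1]-p[2]-p[3];print('len',np.linalg.norm(e)/2,'yaw',np.arctan2(e[1],e[0]),q(152,295,.026).round(4))
s=[q(645,143,.036),q(770,205,.036),q(658,410,.014),q(540,357,.014)]
m=(s[0]+s[1])/2;n=(s[2]+s[3])/2;e=m-n;print(m.round(4),n.round(4),((m+n)/2).round(4),'len',np.hypot(*e[:2]),'yaw',np.arctan2(e[1],e[0]))
rel(*p.mean(0)[:2],.173,np.arctan2(*(p[0]+p[1]-p[2]-p[3])[1::-1]))"
```

```text
[[ 0.589  -0.2781  0.026 ]
 [ 0.5937 -0.3023  0.026 ]
 [ 0.5273 -0.3129  0.026 ]
 [ 0.522  -0.2886  0.026 ]] [ 0.558  -0.2955  0.026 ]
len 0.06751059990634184 yaw 0.1563823059089121 [ 0.5576 -0.2947  0.026 ]
[ 0.5805 -0.4109  0.036 ] [ 0.5377 -0.3922  0.014 ] [ 0.5591 -0.4016  0.025 ] len 0.046700631552196656 yaw -0.4138409878579798
tool d [ 0.0673 -0.051   0.2429] turn -0.159
```

Scaled: -0.076 rad / 1.0472 = -0.0726.

>>> {"op": "send_path", "data": {"motion": [[[0.0223,-0.0177,0,0,0.06],[0.0223,-0.0177,0,0,0.06],[0.0223,-0.0177,0,0,0.06],[0,0,0,-0.0726,0.06],[0,0,0,-0.0726,0.06],[0,0,0.035,0,0.06],[0,0,0.04,0,0.06],[0,0,0.04,0,0.06],[0,0,0.04,0,0.06],[0,0,0,0,0.06],[0,0,0,0,0.06]]]}}

```text
t: 20.03
tool_pos: [0.5577, -0.2932, 0.2613]
orientation: [-3.14, 0.002, 0.152]
ft_force: [-0.4, -0.1, 2.0]
finger_gap: 0.06
finger_force: 0.0
```

```bash
python3 -c "
from h import *
st();rel(.557,-.2953,.175,.145)"
```

```text
t 20.03 pos [ 0.5577 -0.2932  0.2613] rpy [-3.14e+00  2.00e-03  1.52e-01] F [-0.4 -0.1  2. ] gap 0.06
tool d [-0.0008  0.0021  0.0863] turn 0.007
```

>>> {"op": "send_path", "data": {"motion": [[[-0.0005,0.001,0.03,0,0.06],[0,0,0.03,0,0.06],[0,0,0.018,0,0.06],[0,0,0.008,0,0.06],[0,0,0,0,0.06],[0,0,0,0,0],[0,0,0,0,0],[0,0,0,0,0],[0,0,0,0,0],[0,0,0,0,0],[0,0,0,0,0]]], "grip_force": 60}}

```text
t: 20.95
tool_pos: [0.5576, -0.2954, 0.1775]
orientation: [3.141, -0.002, 0.152]
ft_force: [-1.9, 2.3, 15.5]
finger_gap: 0.0248
finger_force: 59.9
```

>>> {"op": "send_path", "data": {"motion": [[[0,0,-0.03,0,0],[0,0,-0.04,0,0],[0,0,-0.04,0,0],[0,0,-0.03,0,0],[0,0,0,0,0],[0,0,0,0,0]]]}}

```text
t: 21.45
tool_pos: [0.5572, -0.2953, 0.3175]
orientation: [3.14, -0.003, 0.152]
ft_force: [-0.2, 0.6, -3.1]
finger_gap: 0.0249
finger_force: 60.4
```

```bash
python3 -c "
from h import *
rel(.62,-.02,.30,-.071)"
```

```text
tool d [ 0.1036 -0.2627  0.0173] turn 0.223
```

The manual's scale: turns go in shares of 60 degrees. Converting my numbers, 0.1115 rad / 1.0472 = 0.1065.

>>> {"op": "send_path", "data": {"motion": [[[0.0138,-0.0343,0,0,0],[0.0138,-0.0343,0,0,0],[0.0138,-0.0343,0,0,0],[0.0138,-0.0343,0,0,0],[0.0138,-0.0343,0,0,0],[0.0138,-0.0343,0,0,0],[0.0138,-0.0343,0,0,0],[0.0138,-0.0343,0,0,0],[0,0,0,0.1065,0],[0,0,0,0.1065,0],[0,0,0,0,0],[0,0,0,0,0]]]}}

```text
t: 22.45
tool_pos: [0.6242, -0.0075, 0.3146]
orientation: [3.141, 0.001, -0.068]
ft_force: [0.3, -0.7, -2.6]
finger_gap: 0.0249
finger_force: 60.3
```

```bash
python3 -c "
from h import *
st();rel(.6244,-.0076,.2025,-.071)"
```

```text
t 22.45 pos [ 0.6242 -0.0075  0.3146] rpy [ 3.141e+00  1.000e-03 -6.800e-02] F [ 0.3 -0.7 -2.6] gap 0.0249
tool d [4.000e-04 1.000e-04 1.121e-01] turn 0.003
```

>>> {"op": "send_path", "data": {"motion": [[[0,0,0.03,0,0],[0,0,0.03,0,0],[0,0,0.03,0,0],[0,0,0.016,0,0],[0,0,0.005,0,0],[0,0,0.002,0,0],[0,0,0,0,0]]]}}

```text
t: 23.03
tool_pos: [0.6245, -0.0077, 0.203]
orientation: [-3.141, -0.0, -0.07]
ft_force: [0.2, 0.5, -2.4]
finger_gap: 0.025
finger_force: 60.2
```

>>> {"op": "send_path", "data": {"motion": [[[0,0,0.0015,0,0],[0,0,0.0015,0,0],[0,0,0,0,0]]]}}

```text
t: 23.28
tool_pos: [0.6245, -0.0074, 0.2]
orientation: [-3.141, -0.001, -0.071]
ft_force: [-0.0, -0.5, -2.2]
finger_gap: 0.0248
finger_force: 60.2
```

>>> {"op": "send_path", "data": {"motion": [[[0,0,0,0,0.05],[0,0,0,0,0.05],[0,0,0,0,0.05],[0,0,0,0,0.05],[0,0,-0.02,0,0.05],[0,0,-0.03,0,0.05],[0,0,-0.04,0,0.05],[0,0,-0.04,0,0.05],[0,0,-0.04,0,0.05],[0,0,-0.04,0,0.05],[0,0,0,0,0.05],[0,0,0,0,0.05]]]}}

```text
t: 24.28
tool_pos: [0.6244, -0.0075, 0.4116]
orientation: [-3.141, -0.004, -0.071]
ft_force: [-0.7, -0.4, -1.0]
finger_gap: 0.0499
finger_force: 0.0
```

```bash
python3 -c "
from h import *
st();rel(.559,-.4016,.4,-.414)"
```

```text
t 24.28 pos [ 0.6244 -0.0075  0.4116] rpy [-3.141 -0.004 -0.071] F [-0.7 -0.4 -1. ] gap 0.0499
tool d [-0.0372  0.3977  0.0112] turn 0.343
```

Scaled: -0.064 rad / 1.0472 = -0.0611.

>>> {"op": "send_path", "data": {"motion": [[[-0.0122,0.0389,0,0,0.06],[-0.0122,0.0389,0,0,0.06],[-0.0122,0.0389,0,0,0.06],[-0.0122,0.0389,0,0,0.06],[-0.0122,0.0389,0,0,0.06],[-0.0122,0.0389,0,0,0.06],[-0.0122,0.0389,0,0,0.06],[-0.0122,0.0389,0,0,0.06],[-0.0122,0.0389,0,0,0.06],[0,0,0,-0.0611,0.06],[0,0,0,0,0.06],[0,0,0,0,0.06]]]}}

```text
t: 25.28
tool_pos: [0.49, -0.3486, 0.4086]
orientation: [-3.14, 0.001, -0.009]
ft_force: [0.5, 1.0, -0.4]
finger_gap: 0.0602
finger_force: 0.0
```

```bash
python3 -c "
from h import *
st();d=snap('wrist','w9');o=load('w8')
f=lambda d,p:proj(d,p)
# step block by rectified patches on bench plane: align new to old
def rect(d):
    P=np.float32([proj(d,(x,y,.02)) for x,y in((.64,-.34),(.64,-.48),(.48,-.48),(.48,-.34))])
    M=cv2.getPerspectiveTransform(P,np.float32([[0,0],[280,0],[280,320],[0,320]]))
    return cv2.cvtColor(cv2.warpPerspective(d['image'],M,(280,320)),cv2.COLOR_RGB2GRAY)
a,b=rect(o),rect(d)
T=a[80:240,60:180];r=cv2.matchTemplate(b,T,cv2.TM_CCOEFF_NORMED);_,m,_,l=cv2.minMaxLoc(r);print(m,'shift mm x',-(l[1]-80)/2,'y',-(l[0]-60)/2)
rel(.5625,-.403,.185,-.414)"
```

```text
t 25.28 pos [ 0.49   -0.3486  0.4086] rpy [-3.14e+00  1.00e-03 -9.00e-03] F [ 0.5  1.  -0.4] gap 0.0602
0.9929882884025574 shift mm x 0.0 y 0.0
tool d [0.0727 0.0547 0.2237] turn 0.406
```

Scaled: 0.1015 rad / 1.0472 = 0.0969.

>>> {"op": "send_path", "data": {"motion": [[[0.0241,0.0183,0,0,0.06],[0.0241,0.0183,0,0,0.06],[0.0241,0.0183,0,0,0.06],[0,0,0,0.0969,0.06],[0,0,0,0.0969,0.06],[0,0,0,0.0969,0.06],[0,0,0,0.0969,0.06],[0,0,0.035,0,0.06],[0,0,0.035,0,0.06],[0,0,0.035,0,0.06],[0,0,0.035,0,0.06],[0,0,0,0,0.06],[0,0,0,0,0.06]]]}}

```text
t: 26.42
tool_pos: [0.5611, -0.4023, 0.2691]
orientation: [-3.141, 0.002, -0.413]
ft_force: [0.5, -0.4, 1.8]
finger_gap: 0.0601
finger_force: 0.0
```

```bash
python3 -c "
from h import *
st();rel(.5625,-.403,.18,-.414)"
```

```text
t 26.42 pos [ 0.5611 -0.4023  0.2691] rpy [-3.141e+00  2.000e-03 -4.130e-01] F [ 0.5 -0.4  1.8] gap 0.0601
tool d [0.0017 0.0002 0.0891] turn 0.001
```

>>> {"op": "send_path", "data": {"motion": [[[0.001,0,0.03,0,0.06],[0,0,0.03,0,0.06],[0,0,0.02,0,0.06],[0,0,0.009,0,0.06],[0,0,0,0,0.06],[0,0,0,0,0],[0,0,0,0,0],[0,0,0,0,0],[0,0,0,0,0],[0,0,0,0,0],[0,0,0,0,0]]], "grip_force": 60}}

```text
t: 27.33
tool_pos: [0.5621, -0.4039, 0.1829]
orientation: [3.141, -0.003, -0.413]
ft_force: [-0.7, 1.3, 12.0]
finger_gap: 0.0291
finger_force: 60.0
```

>>> {"op": "send_path", "data": {"motion": [[[0,0,-0.03,0,0],[0,0,-0.04,0,0],[0,0,-0.04,0,0],[0,0,-0.03,0,0],[0,0,0,0,0],[0,0,0,0,0]]]}}

```text
t: 27.83
tool_pos: [0.5616, -0.4038, 0.3229]
orientation: [3.141, -0.003, -0.413]
ft_force: [-0.2, 0.2, -2.4]
finger_gap: 0.0285
finger_force: 60.3
```

```bash
python3 -c "
from h import *
rel(.6315,.0921,.30,-.071)"
```

```text
tool d [-0.1352 -0.4822  0.0222] turn -0.342
```

Scaled: -0.114 rad / 1.0472 = -0.1089.

>>> {"op": "send_path", "data": {"motion": [[[-0.0104,-0.0371,0,0,0],[-0.0104,-0.0371,0,0,0],[-0.0104,-0.0371,0,0,0],[-0.0104,-0.0371,0,0,0],[-0.0104,-0.0371,0,0,0],[-0.0104,-0.0371,0,0,0],[-0.0104,-0.0371,0,0,0],[-0.0104,-0.0371,0,0,0],[-0.0104,-0.0371,0,0,0],[-0.0104,-0.0371,0,0,0],[-0.0104,-0.0371,0,0,0],[-0.0104,-0.0371,0,0,0],[-0.0104,-0.0371,0,0,0],[0,0,0,-0.1089,0],[0,0,0,-0.1089,0],[0,0,0,-0.1089,0],[0,0,0,0,0],[0,0,0,0,0]]]}}

```text
t: 29.33
tool_pos: [0.6313, 0.0921, 0.32]
orientation: [-3.141, 0.001, -0.075]
ft_force: [0.6, -0.1, -2.3]
finger_gap: 0.0288
finger_force: 60.3
```

```bash
python3 -c "
from h import *
st();rel(.6315,.0921,.2085,-.071)"
```

```text
t 29.33 pos [0.6313 0.0921 0.32  ] rpy [-3.141e+00  1.000e-03 -7.500e-02] F [ 0.6 -0.1 -2.3] gap 0.0288
tool d [0.0004 0.     0.1115] turn -0.004
```

>>> {"op": "send_path", "data": {"motion": [[[0,0,0.03,0,0],[0,0,0.03,0,0],[0,0,0.03,0,0],[0,0,0.016,0,0],[0,0,0.005,0,0],[0,0,0.002,0,0],[0,0,0.0015,0,0],[0,0,0,0,0]]]}}

```text
t: 30.0
tool_pos: [0.6317, 0.0923, 0.207]
orientation: [-3.141, -0.001, -0.072]
ft_force: [-0.3, 0.4, -1.4]
finger_gap: 0.0289
finger_force: 60.2
```

>>> {"op": "send_path", "data": {"motion": [[[0,0,0.001,0,0],[0,0,0,0,0.05],[0,0,0,0,0.05],[0,0,0,0,0.05],[0,0,0,0,0.05],[0,0,-0.02,0,0.05],[0,0,-0.03,0,0.05],[0,0,-0.04,0,0.05],[0,0,-0.04,0,0.05],[0,0,-0.04,0,0.05],[0,0,0,0,0.05],[0,0,0,0,0.05]]]}}

```text
t: 31.0
tool_pos: [0.6315, 0.0922, 0.3772]
orientation: [-3.14, -0.003, -0.071]
ft_force: [0.3, 0.4, -1.2]
finger_gap: 0.0502
finger_force: 0.0
```

```bash
python3 -c "
from h import *
st();rel(.46,.0534,.35,-.071);snap('top','t10')"
```

```text
t 31.0 pos [0.6315 0.0922 0.3772] rpy [-3.14e+00 -3.00e-03 -7.10e-02] F [ 0.3  0.4 -1.2] gap 0.0502
tool d [-0.1684  0.051   0.0266] turn -0.0
```

>>> {"op": "send_path", "data": {"motion": [[[-0.0336,0.0058,0,0,0],[-0.0336,0.0058,0,0,0],[-0.0336,0.0058,0,0,0],[-0.0336,0.0058,0,0,0],[-0.0336,0.0058,0,0,0],[0,0,0,0,0],[0,0,0,0,0],[0,0,0.034,0,0],[0,0,0.034,0,0],[0,0,0.034,0,0],[0,0,0.034,0,0],[0,0,0.034,0,0],[0,0,0,0,0],[0,0,0,0,0]]]}}

```text
t: 32.22
tool_pos: [0.4619, 0.075, 0.2042]
orientation: [3.141, 0.003, -0.072]
ft_force: [-0.1, 0.1, 1.1]
finger_gap: 0.0002
finger_force: 0.0
```

>>> {"op": "send_path", "data": {"motion": [[[0.01,0,0,0,0],[0.01,0,0,0,0],[0.01,0,0,0,0],[0.01,0,0,0,0],[0.01,0,0,0,0],[0.01,0,0,0,0],[0.01,0,0,0,0],[0.01,0,0,0,0],[0,0,0,0,0]]]}}

```text
t: 32.97
tool_pos: [0.5432, 0.0697, 0.2074]
orientation: [-3.141, -0.004, -0.071]
ft_force: [0.7, -0.3, 0.6]
finger_gap: 0.0
finger_force: 0.0
```

>>> {"op": "send_path", "data": {"motion": [[[0.01,0,0,0,0],[0.01,0,0,0,0],[0.01,0,0,0,0],[0.01,0,0,0,0],[0.01,0,0,0,0],[0.01,0,0,0,0],[0.01,0,0,0,0],[0.006,0,0,0,0],[0,0,0,0,0]]]}}

```text
t: 33.72
tool_pos: [0.6179, 0.0643, 0.2063]
orientation: [-3.141, -0.002, -0.071]
ft_force: [-0.3, -1.0, -0.5]
finger_gap: -0.0003
finger_force: 0.0
```

>>> {"op": "send_path", "data": {"motion": [[[0.006,0,0,0,0],[0.006,0,0,0,0],[0,0,0,0,0]]]}}

```text
t: 33.97
tool_pos: [0.6301, 0.0634, 0.2053]
orientation: [-3.141, -0.001, -0.071]
ft_force: [-0.7, 0.1, 0.0]
finger_gap: 0.0
finger_force: 0.0
```

>>> {"op": "send_path", "data": {"motion": [[[0.005,0,0,0,0],[0.004,0,0,0,0],[0,0,0,0,0]]]}}

```text
t: 34.22
tool_pos: [0.6389, 0.0626, 0.205]
orientation: [-3.142, -0.001, -0.071]
ft_force: [-1.2, -0.8, -0.7]
finger_gap: -0.0
finger_force: 0.0
```

>>> {"op": "send_path", "data": {"motion": [[[0.003,0,0,0,0],[0.003,0,0,0,0],[0,0,0,0,0]]]}}

```text
t: 34.47
tool_pos: [0.6435, 0.0624, 0.2046]
orientation: [-3.141, 0.005, -0.071]
ft_force: [-13.3, 1.4, 5.3]
finger_gap: 0.0001
finger_force: 6.6
```

>>> {"op": "send_path", "data": {"motion": [[[0.001,0,0,0,0],[0,0,0,0,0]]]}}

```text
t: 34.63
tool_pos: [0.6439, 0.0623, 0.2045]
orientation: [-3.141, 0.007, -0.071]
ft_force: [-19.0, 1.8, 9.9]
finger_gap: -0.0002
finger_force: 9.9
```

>>> {"op": "send_path", "data": {"motion": [[[-0.01,0,0,0,0],[-0.03,0,0,0,0],[-0.03,0,0,0,0],[0,0,-0.04,0,0],[0,0,-0.04,0,0],[0,0,-0.04,0,0],[0,0,-0.04,0,0],[-0.04,0,0,0,0],[-0.04,0,0,0,0],[0,0.04,0,0,0],[0,0.04,0,0,0],[0,0.04,0,0,0],[0,0.04,0,0,0],[0,0,0,0,0],[0,0,0,0,0]]]}}

```text
t: 35.88
tool_pos: [0.4841, -0.0887, 0.3652]
orientation: [3.141, -0.001, -0.076]
ft_force: [0.1, 0.8, -0.2]
finger_gap: 0.0
finger_force: 0.0
```

```bash
python3 -c "
from h import *
st();a=crop(load('t10'),220,160,160,120,2);d=snap('top','t11');s=snap('scene','s11')
b=crop(d,80,60,440,300,1);c=crop(s,120,120,440,300,1)
o=np.zeros((600,780,3),np.uint8);o[:300,:440]=b;o[300:,:440]=c;o[:240,450:770]=a;o[300:580,450:770]=crop(s,430,200,80,70,4);cv2.imwrite('pics/k.png',o)"
```

```text
t 35.88 pos [ 0.4841 -0.0887  0.3652] rpy [ 3.141e+00 -1.000e-03 -7.600e-02] F [ 0.1  0.8 -0.2] gap 0.0
```

View pics/k.png

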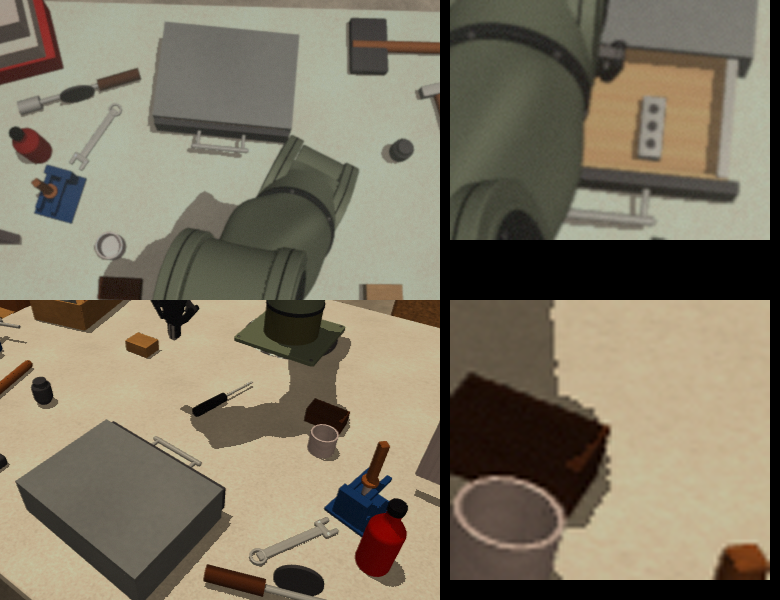

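The last picture shows the drawer shut against its stop, with no pieces left on the bench. The brush hangs in its rack, the cup stands upright, and the bystanders in view are in place.

```bash
python3 -c "
from rig import arm, imaging, probe_bus
print(arm.close_job())"
```

```text
the job is handed in; nothing more can be done
None
```

I handed the job in at about 36 s: both runners dipped for and dabbed in order, the parallel bar and step block (the only two pieces out) set in the drawer, the brush back in its rack, and the drawer pushed shut to its stop; the verdict was not shown, and I did not see the step block in the drawer after releasing it there.

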